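Bring the tall cell to the photometer's light port and take a reading

TASK

Turn the photometer's click-stop cell wheel on until the tall square cell has clicked in at the light port, next to the housing. Then pull the sprung shutter slide on top of the housing out towards its front until its pointer is level with the set index on the scale, hold it there for two seconds, and ease it back in gently, without letting it snap home. Leave the wheel clicked in and the other things on the bench undisturbed.

Things in the scene. Friction and masses are not known exactly. Their poses are not given: they have to be found in the camera images.
- photometer: The instrument, fixed to the bench: grey base plate 240 x 430 x 22 mm (x, y, z), a pale green housing on its right part (own y -205 to -10 mm, own x -110 to 110 mm, top 100 mm above the bench) and an open, level cell wheel on its left part. Origin: centre of the underside. z is up; its front, with the read-out, faces its own -x.
- wheel_axis (a point): Centre of the cell wheel, on its upright axis at deck height (38 mm above the bench), 105 mm along the photometer's own +y. The grey metal deck is 200 mm across; a black hub, 52 mm across, rises 14 mm over its centre. Six cells are fixed on the deck 60 degrees apart, centres 80 mm from the axis: five short and round (26 mm across, top 39 mm above the deck), one tall and square.
- tall_cell (a point): Centre of the tall square cell (26 x 26 mm, 58 mm high, on the deck, top 96 mm above the bench; this point is 29 mm above the deck). It is fixed on the wheel. To turn the wheel, push any cell sideways along the circle with closed fingers; there is a 54 mm gap between neighbouring cells.
- port (a point): The fixed point where the centre of the tall cell stands when it is clicked in at the light port (a round black port in the side of the housing that faces the wheel): 80 mm from the wheel axis, towards the housing, along the photometer's own -y.
- wheel (a joint): Angle of the wheel, rad, growing anticlockwise seen from above; 0 with the tall cell at the port. It turns without end and clicks into rest at each multiple of 60 degrees (1.047). At the start it is one or two clicks anticlockwise of 0 (seldom hung half-way). Leaving a click takes about 0.4 N m (5 N at a cell); past half-way it runs on by itself into the next.
- slide (a joint): How far the sprung shutter slide is pulled out, m: 0 is fully home, 0.085 the stop. It moves along the photometer's own -x (towards its front) and its spring pulls it back with 3 N at home, rising 0.5 N per 10 mm.
- tab (a point): Centre of the upright steel finger tab on the slide: 8 mm thick along the photometer's x, 40 mm wide along its y, its top 44 mm above the housing; this point is 25 mm above the housing. Behind it (own +x) 70 mm of housing top is clear when the slide is home, but for the slide's own flat strip, 24 mm wide and 8 mm high. Hook the tab from behind with closed fingers.
- pointer (a point): Tip of the thin dark pointer that is fixed to the slide and lies over the scale, at the same own x as the tab's centre.
- index_mark (a point): Tip of the set index, a dark line with a small aluminium block at the own -y edge of the white scale; set anew for each run 35 to 65 mm from the pointer's home, along the photometer's own -x. It stays put during the run. The pointer is level with it when both have the same own x of the photometer.
- reagent: Bystander: amber bottle, 70 mm diameter, 150 mm high, standing loose on the bench; origin at the centre of its base.
- jar: Bystander: white jar, 72 mm diameter, 85 mm high, loose; origin at the centre of its base.
- tube_rack: Bystander: wooden test-tube rack, 240 mm long (its x), 60 mm wide, 135 mm high with its tubes, loose; origin at the centre of its underside.

How it is judged:
On the way, in this order (a step that is already met when the one before it is completed fails the run):
1. the tall cell is clicked in at the light port (within 6 mm) and stays there for 0.5 s (horizontal distance between tall_cell and port below 0.006 m and value of joint slide below 0.01 m), for 0.5 s.
2. with the tall cell at the port, the pointer is held level with the set index (within 5 mm) for 1.2 s (horizontal distance between tall_cell and port below 0.006 m and x of pointer in the frame of index_mark between -0.005 and 0.005 m), for 1.2 s.
At the end, for the whole second after the job is handed in: The tall cell stays in its click at the light port (within 6 mm of it) and the slide is back home (within 4 mm), after the pointer was held level with the set index (within 5 mm) for 1.2 s (horizontal distance between tall_cell and port below 0.006 m and value of joint slide below 0.004 m); the robot touches nothing.
It fails at once if the slide snaps back (faster than 0.3 m/s) (velocity of joint slide below -0.3 m/s).
It fails at once if the bottle is displaced by more than 20 mm or tipped (distance of reagent from where it was at the start of the episode above 0.02 m or angle between reagent's own z axis and vertical above 0.3 rad).
It fails at once if the jar is displaced by more than 20 mm or tipped (distance of jar from where it was at the start of the episode above 0.02 m or angle between jar's own z axis and vertical above 0.3 rad).
It fails at once if the test-tube rack is displaced by more than 20 mm or tipped (distance of tube_rack from where it was at the start of the episode above 0.02 m or angle between tube_rack's own z axis and vertical above 0.3 rad).
It also fails if it takes over 58 s, if anything falls off the work surface, if the arm or the gripper's body presses on something with over 40 N, if the wrist force passes 120 N, or if a joint passes its speed limit or range.

ROBOT

A 6-joint arm with a two-finger parallel gripper is mounted at the origin on the work surface. World frame = base frame: x ahead of the robot, y to its left, z up, the work surface at z = 0. Lengths are in m, angles in rad, forces in N, time in s.
With the tool pointing down it reaches from about 0.375 to 0.9 m from the base axis. Payload 3.1 kg.
Tool frame: the origin (TCP) lies where the fingers leave the gripper's body, on its centre line; the fingertips stand 70 mm ahead of it and the grasp point (between the pads) lies 51 mm ahead of it (robot.tip_reach is the distance from the TCP to the fingertips, in m); z points along the fingers, y is the line along which they close (so a half turn about z gives the same grasp; the last joint's range is limited). The gripper opens to 87 mm and grips with 3 to 60 N. Pads are 19 mm wide; open, the fingers measure 117 mm over their backs; the gripper's body (75 mm by 190 mm) begins 51 mm behind the grasp point.
Start: joints at [1.121, 0.527, 1.433, -0, 1.181, -0.178], TCP at [0.168, 0.602, 0.292] pointing down, gripper open.
Joint ranges: [-3.08, 3.08], [-0.75, 2.2], [0.22, 2.44], [-1.43, 4.57], [0, 2.65], [-2.85, 2.85]. Speed limits (rad/s): [2.79, 2.79, 3.14, 3.14, 3.14, 3.14].

INTERFACE

Orientations are given as a unit quaternion [x, y, z, w].
In Python, from rig import robot gives the robot as it stands.
- The arm moves only by the tool carry_out, never from a script. Its argument "rows" is a list that holds one entry, the list of rows, each a list of 6 numbers: the shift along the tool's x, y, z in mm, then the turn, a rotation vector about the tool's x, y, z in units of 8 degrees (1.0 is 8 degrees). A call has 1 to 20 rows; each row is the pose to reach, as a shift and turn from the pose commanded when the call began, along the tool's axes at that moment; what a row does not reach only later rows make up. A row lasts 1/10 s, in which the tool goes at most 50 mm and 8.59 degrees, less where a joint would pass 70% of its speed; a pose out of reach is approached as far as the arm can. A call with a gripper value outside its range is refused whole. "fingers" is the opening, from 0 (shut) to 1 (fully open), set as the call begins (left out, the last holds). The fingers move at their own pace and stop on an object; "grip_force" is the grip in N (left out, the last holds). Time passes only in rows, so rows that repeat a pose let the fingers close. It gives the time, the measured TCP pose, the force and the opening at its end, in the units of the state.
- robot.get_obs(): the state, without advancing time (a new reading comes with each control period).
- robot.camera(name): name is "side" or "top"; returns a dict with "color" (384x512x3 uint8, red, green, blue), "depth" (384x512 float32, m along the optical axis (not along the pixel's ray), 0 where there is no reading), "K" (3x3 intrinsics, pixels), "D" ([k1, k2, p1, p2, k3] as OpenCV has them; the pictures are not rectified), "camera_from_world" (4x4, takes a point from world to camera coordinates). Camera axes: x right, y down, z forward; pixel columns grow to the right and rows downward; lengths in m; the calibration is good to about 2 mm. A picture is of the moment at which its call begins.
- robot.hand_in(): hands the job in, once; it reports no verdict.
The state is a dict: "time": time; "q": joint angles; "joint_velocities": joint speeds; "joint_torque": joint torques, N m; "position": TCP position; "tool_rot": TCP orientation; "ft_force": force on the tool from outside, world axes, zero at the start; "moment": the same for the moment, N m; "grip_width": finger opening in m.
Only numpy, scipy, OpenCV 4.12 (cv2) and the standard library are available. Lean on these libraries where they do the work, as an engineer would, in place of code of your own. Each camera call takes 0.05 s, during which the arm holds its last target. There are 200 camera calls.

## Working session

There is one attempt and no reset: what is moved stays moved. The work goes in short steps, Python scripts to look and compute and a tool call to move; the robot and the scene stay as the last step left them, time stands still between calls to the robot, and variables do not carry over. Pictures are saved under pics/ and viewed, on a budget of 10 in all, crops included, one or two more only if the job needs it, and the job is handed in when it is done.

Besides the shell and the picture viewer there is one more tool, called after "Call:" as name(argument=value, ...) on one line, values as JSON. carry_out: Moves the arm, as the interface text tells. Its arguments: {"type":"object","properties":{"rows":{"type":"array"},"fingers":{"type":"number"},"grip_force":{"type":"number"}},"required":["rows"]}

```bash
mkdir -p pics; cat > h.py <<'E'
import numpy as np, cv2
from rig import robot
def snap(n,f):
    c=robot.camera(n); np.savez('pics/'+f+'.npz',**c); cv2.imwrite('pics/'+f+'.png',cv2.resize(c['color'][:,:,::-1],None,fx=1.5,fy=1.5)); return c
def ray(c,u,v):
    p=cv2.undistortPoints(np.array([[[u,v]]],float),c['K'],c['D'])[0,0]
    T=np.linalg.inv(c['camera_from_world']); d=T[:3,:3]@[p[0],p[1],1]; return T[:3,3],d
def atz(c,u,v,z):
    o,d=ray(c,u,v); return o+d*(z-o[2])/d[2]
def atd(c,u,v):
    o,d=ray(c,u,v); return o+d*c['depth'][int(v),int(u)]
E
python3 - <<'E'
from h import *
for n in('top','side'):
    c=snap(n,n+'0'); print(np.linalg.inv(c['camera_from_world'])[:3].round(3).tolist())
print(robot.get_obs())
E
```

```text
[[-0.006, -0.994, 0.111, 0.379], [-1.0, 0.003, -0.024, 0.006], [0.024, -0.111, -0.993, 1.197]]
[[0.947, -0.223, 0.233, 0.2], [-0.322, -0.684, 0.655, -0.854], [0.014, -0.695, -0.719, 1.005]]
{'time': 0.1, 'q': array([ 1.12054008e+00,  5.28401981e-01,  1.43378141e+00,  1.33508176e-05,
        1.18140058e+00, -1.78495510e-01]), 'joint_velocities': array([-0.00055624, -0.00325614, -0.00228184, -0.00186325, -0.00107884,
        0.00105659]), 'joint_torque': array([ 2.93040039e-04, -4.40984523e+01, -1.77149981e+01,  6.34452933e-02,
        5.33650524e-02, -4.48399044e-05]), 'position': array([0.16750004, 0.60158874, 0.29134937]), 'tool_rot': array([ 1.35465065e-01,  9.90781623e-01, -9.44953322e-04, -3.13751553e-04]), 'ft_force': array([ 0.09326162, -0.73612668, -0.39379215]), 'moment': array([-0.02576656,  0.03181284, -0.00391447]), 'grip_width': 0.08716802365533548}
```

View pics/top0.png

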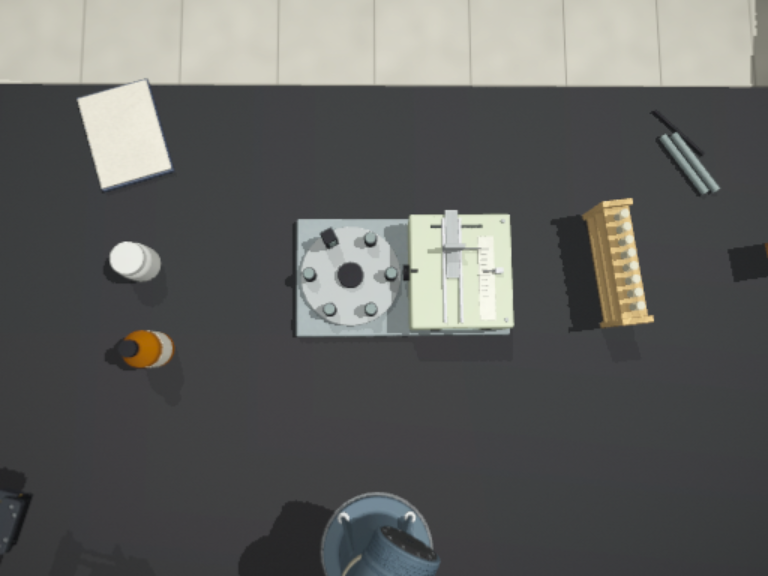

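View pics/side0.png

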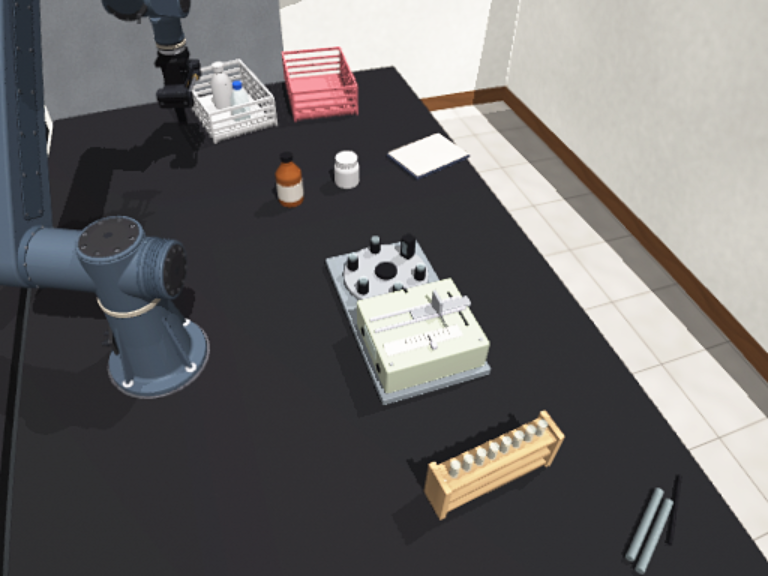

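```bash
python3 - <<'E'
from h import *
c=np.load('pics/top0.npz'); im=c['color'][:,:,::-1]
cv2.imwrite('pics/crop1.png',cv2.resize(im[138:230,192:348],None,fx=5,fy=5,interpolation=cv2.INTER_CUBIC))
# hub centroid: dark pixels
g=im.max(2).astype(int); sub=g[170:198,220:248]; v,u=np.nonzero(sub<50); uv=(u.mean()+220,v.mean()+170); print(uv,len(u),atz(c,*uv,.052))
for u,v,z in((297,219,.022),(296,336,.022),(510.5,336,.022)): print(atz(c,u/1.5,v/1.5,z))
E
```

```text
(np.float64(231.5), np.float64(190.16666666666666)) 6 [0.51500406 0.05416112 0.052     ]
[0.65516153 0.15809764 0.022     ]
[0.41683169 0.15751753 0.022     ]
[ 0.41453032 -0.27315066  0.022     ]
```

View pics/crop1.png

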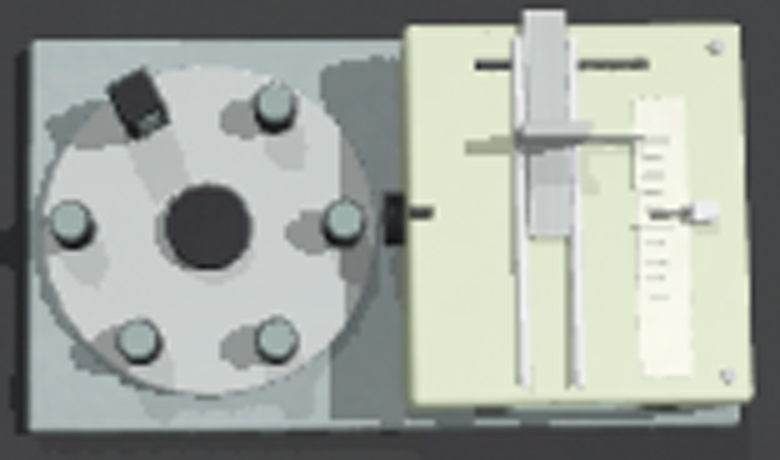

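```bash
python3 - <<'E'
from h import *
c=np.load('pics/top0.npz')
f=lambda x,y,z:atz(c,x/5+192-.4,y/5+138-.4,z).round(4)
print('hub',f(207,227,.052),'cellR',f(343,222,.077),'cellL',f(72,224,.077),'tall',f(137,96,.096))
print('ptr',f(642,138,.104),'idx',f(652,214,.104),'block',f(705,212,.108))
print('tab top L,R',f(517,133,.144),f(590,133,.144))
print('housing', f(405,25,.1),f(740,25,.1),f(410,402,.1),f(752,398,.1))
E
```

```text
hub [0.5364 0.0498 0.052 ] cellR [ 0.5356 -0.03    0.077 ] cellL [0.5349 0.1268 0.077 ] tall [0.6062 0.0882 0.096 ]
ptr [ 0.5798 -0.2004  0.104 ] idx [ 0.536 -0.205  0.104] block [ 0.5364 -0.2344  0.108 ]
tab top L,R [ 0.5754 -0.1239  0.144 ] [ 0.5753 -0.1642  0.144 ]
housing [ 0.6467 -0.0658  0.1   ] [ 0.6466 -0.2595  0.1   ] [ 0.43   -0.0663  0.1   ] [ 0.4313 -0.26    0.1   ]
```

Call:
carry_out(rows=[[[-20, -21, 0, 0, 0, 0], [-50, -53, 0, 0, 0, -0.2], [-80, -85, 0, 0, 0, -0.4], [-110, -117, 0, 0, 0, -0.6], [-140, -149, 0, 0, 0, -0.8], [-170, -181, 0, 0, 0, -1], [-200, -213, 0, 0, 0, -1.2], [-230, -245, 0, 0, 0, -1.4], [-260, -277, 0, 0, 0, -1.6], [-290, -309, 0, 0, 0, -1.8], [-320, -341, 0, 0, 0, -1.945], [-350, -373, 0, 0, 0, -1.945], [-380, -404, 0, 0, 0, -1.945], [-405, -432, 0, 0, 0, -1.945], [-420, -448, 0, 0, 0, -1.945], [-427, -455, 0, 0, 0, -1.945], [-427, -455, 0, 0, 0, -1.945]]], fingers=0)

```text
time: 1.8
position: [0.4573, 0.0484, 0.292]
tool_rot: [0.001, 1.0, 0.0, -0.0]
ft_force: [-0.5, -0.3, -0.6]
grip_width: 0.0005
```

Call:
carry_out(rows=[[[0, 1, 30, 0, 0, 0], [0, 1, 65, 0, 0, 0], [0, 1, 100, 0, 0, 0], [0, 1, 130, 0, 0, 0], [0, 1, 150, 0, 0, 0], [0, 1, 160, 0, 0, 0], [0, 1, 165, 0, 0, 0], [0, 1, 165, 0, 0, 0], [0, 1, 165, 0, 0, 0]]])

```text
time: 2.7
position: [0.4573, 0.0504, 0.128]
tool_rot: [-0.0, 1.0, -0.0, 0.001]
ft_force: [0.3, -0.1, -0.2]
grip_width: 0.0003
```

```bash
python3 - <<'E'
from h import *
c=snap('side','side1'); cv2.imwrite('pics/c2.png',cv2.resize(c['color'][130:280,200:340,::-1],None,fx=4,fy=4)); print(robot.get_obs()['position'],robot.get_obs()['ft_force'])
E
```

```text
[0.45745951 0.05024603 0.12815673] [-0.7187344  -0.14977325  0.44339211]
```

View pics/c2.png

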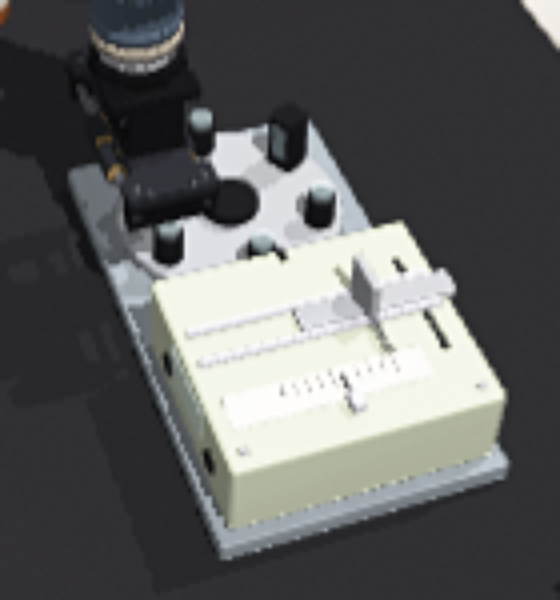

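Call:
carry_out(rows=[[[0, 7, 0, 0, 0, 0], [-1, 14, 0, 0, 0, 0], [-3, 21, 0, 0, 0, 0], [-5, 27, 0, 0, 0, 0], [-7, 34, 0, 0, 0, 0], [-11, 40, 0, 0, 0, 0], [-14, 46, 0, 0, 0, 0], [-19, 51, 0, 0, 0, 0], [-23, 57, 0, 0, 0, 0], [-29, 61, 0, 0, 0, 0], [-34, 65, 0, 0, 0, 0], [-40, 69, 0, 0, 0, 0], [-40, 69, 0, 0, 0, 0], [-40, 69, 0, 0, 0, 0], [-40, 69, 0, 0, 0, 0], [-40, 69, 0, 0, 0, 0]]])

```text
time: 4.35
position: [0.4966, 0.1189, 0.1272]
tool_rot: [0.0, 1.0, -0.0, -0.0]
ft_force: [-0.5, -0.3, 0.2]
grip_width: 0.0001
```

```bash
python3 - <<'E'
from h import *
c=snap('side','side2'); cv2.imwrite('pics/c3.png',cv2.resize(c['color'][130:280,200:340,::-1],None,fx=4,fy=4)); print(robot.get_obs()['position'],robot.get_obs()['ft_force'])
E
```

```text
[0.49667019 0.11892356 0.12724728] [ 0.06107749 -0.26820127 -0.39212031]
```

View pics/c3.png

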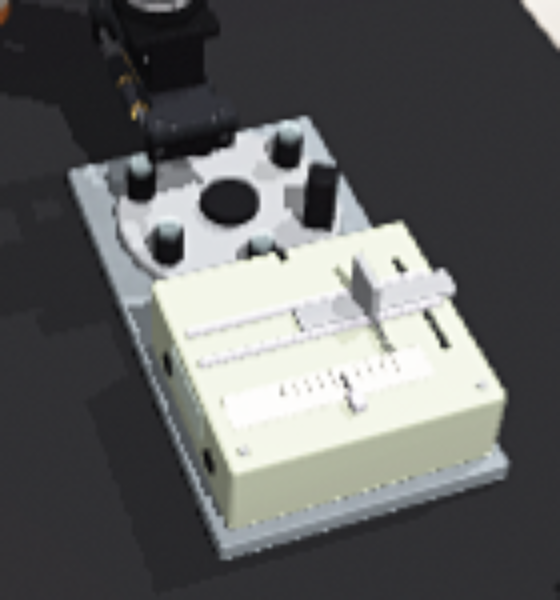

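Call:
carry_out(rows=[[[-6, 3, 0, 0, 0, 0], [-13, 6, 0, 0, 0, 0], [-19, 8, 0, 0, 0, 0], [-26, 9, 0, 0, 0, 0], [-33, 10, 0, 0, 0, 0], [-40, 11, 0, 0, 0, 0], [-47, 10, 0, 0, 0, 0], [-54, 9, 0, 0, 0, 0], [-61, 8, 0, 0, 0, 0], [-67, 6, 0, 0, 0, 0], [-74, 3, 0, 0, 0, 0], [-80, 0, 0, 0, 0, 0], [-80, 0, 0, 0, 0, 0], [-80, 0, 0, 0, 0, 0], [-80, 0, -30, 0, 0, 0], [-80, 0, -70, 0, 0, 0], [-80, 0, -100, 0, 0, 0], [-80, 0, -110, 0, 0, 0], [-80, 0, -110, 0, 0, 0], [-80, 0, -110, 0, 0, 0]]])

```text
time: 6.4
position: [0.5759, 0.1191, 0.2361]
tool_rot: [0.0, 1.0, -0.0, -0.001]
ft_force: [0.1, -0.4, -0.4]
grip_width: 0.0008
```

```bash
python3 - <<'E'
from h import *
c=snap('side','side3'); cv2.imwrite('pics/c4.png',cv2.resize(c['color'][130:280,200:340,::-1],None,fx=4,fy=4)); print(robot.get_obs()['position'],robot.get_obs()['ft_force'])
E
```

```text
[0.57570898 0.11912216 0.23551523] [-0.58591492  0.16676444  0.00880301]
```

View pics/c4.png

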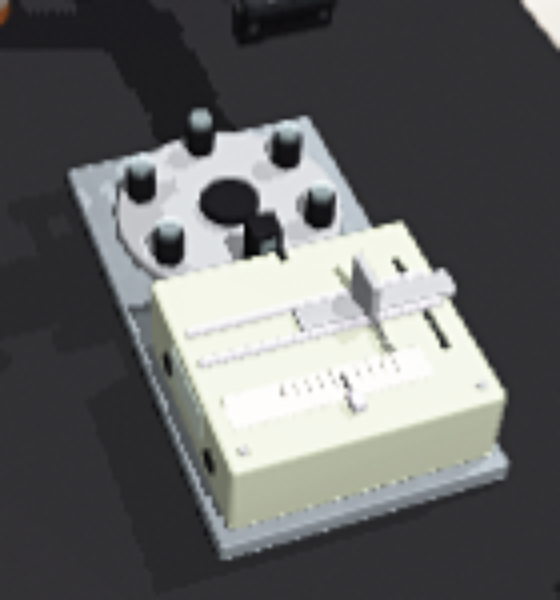

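Call:
carry_out(rows=[[[-10, -20, -10, 0, 0, 0], [-20, -55, -15, 0, 0, 0], [-30, -95, -15, 0, 0, 0], [-39, -135, -15, 0, 0, 0], [-39, -175, -15, 0, 0, 0], [-39, -215, -15, 0, 0, 0], [-39, -245, -15, 0, 0, 0], [-39, -258, -10, 0, 0, 0], [-39, -263, 0, 0, 0, 0], [-39, -263, 15, 0, 0, 0], [-39, -263, 30, 0, 0, 0], [-39, -263, 42, 0, 0, 0], [-39, -263, 49, 0, 0, 0], [-39, -263, 49, 0, 0, 0], [-39, -263, 49, 0, 0, 0]]])

```text
time: 7.95
position: [0.6161, -0.1435, 0.1882]
tool_rot: [-0.0, 1.0, 0.0, 0.0]
ft_force: [0.2, 0.2, 0.5]
grip_width: 0.0007
```

```bash
python3 - <<'E'
from h import *
c=snap('side','side4'); cv2.imwrite('pics/c5.png',cv2.resize(c['color'][150:290,220:350,::-1],None,fx=4,fy=4)); print(robot.get_obs()['position'],robot.get_obs()['ft_force'])
E
```

```text
[ 0.61631559 -0.14369859  0.18871453] [-0.38642308  0.66941855  0.62421134]
```

View pics/c5.png

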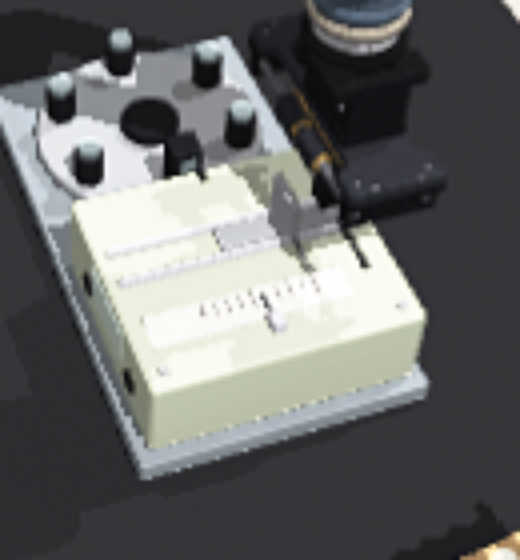

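Call:
carry_out(rows=[[[2, 0, 0, 0, 0, 0], [5, 0, 0, 0, 0, 0], [8, 0, 0, 0, 0, 0], [11, 0, 0, 0, 0, 0], [14, 0, 0, 0, 0, 0], [17, 0, 0, 0, 0, 0], [20, 0, 0, 0, 0, 0], [23, 0, 0, 0, 0, 0], [26, 0, 0, 0, 0, 0], [29, 0, 0, 0, 0, 0], [31, 0, 0, 0, 0, 0], [32, 0, 0, 0, 0, 0], [32, 0, 0, 0, 0, 0]]])

```text
time: 9.3
position: [0.584, -0.144, 0.1883]
tool_rot: [0.0, 1.0, -0.0, 0.0]
ft_force: [3.2, 0.1, -2.2]
grip_width: 0.0003
```

```bash
python3 - <<'E'
from h import *
c=snap('side','side5');t=snap('top','top5')
a=cv2.resize(c['color'][185:240,235:335,::-1],None,fx=5,fy=5,interpolation=2)
b=cv2.resize(t['color'][140:200,255:355,::-1],None,fx=5,fy=5,interpolation=2)
cv2.imwrite('pics/c6.png',np.vstack([a,b])); print(robot.get_obs()['position'],robot.get_obs()['ft_force'])
E
```

```text
[ 0.58401472 -0.1439929   0.18830886] [ 2.30641697 -0.24235824 -2.3157572 ]
```

View pics/c6.png

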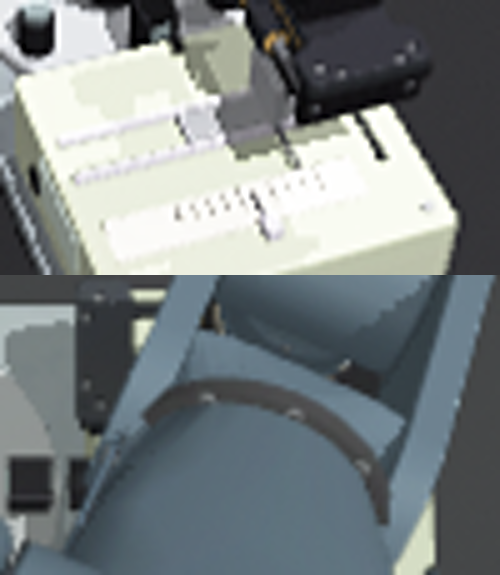

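```bash
python3 - <<'E'
from h import *
c=np.load('pics/side5.npz'); f=lambda x,y,s,u0,v0:atz(c,x/s+u0-.4,y/s+v0-.4,.104).round(4)
print(f(297,165,5,235,185),'idx',f(251,192,5,235,185)); print('home',f(312,268,4,220,150),'idx',f(266,298,4,220,150))
i=[np.load(f'pics/side{k}.npz')['color'][200:245,260:320,::-1] for k in(3,5)]
cv2.imwrite('pics/c7.png',np.vstack([cv2.resize(j,None,fx=8,fy=6.5,interpolation=cv2.INTER_CUBIC) for j in i]))
E
```

```text
[ 0.572  -0.1914  0.104 ] idx [ 0.5376 -0.2021  0.104 ]
home [ 0.584  -0.1912  0.104 ] idx [ 0.5397 -0.2073  0.104 ]
```

View pics/c7.png

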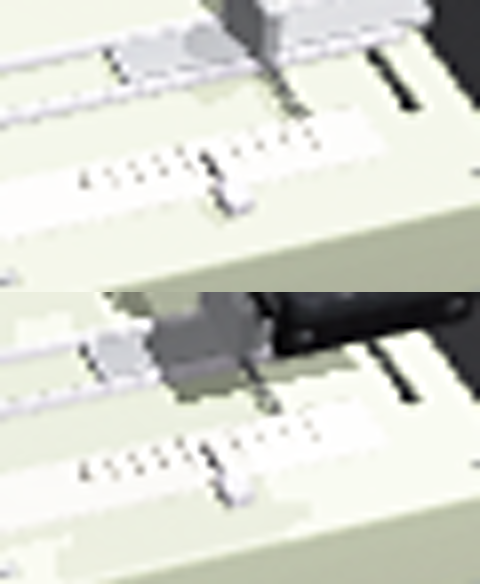

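Call:
carry_out(rows=[[[2, 0, 0, 0, 0, 0], [5, 0, 0, 0, 0, 0], [8, 0, 0, 0, 0, 0], [11, 0, 0, 0, 0, 0], [14, 0, 0, 0, 0, 0], [17, 0, 0, 0, 0, 0], [20, 0, 0, 0, 0, 0], [23, 0, 0, 0, 0, 0], [26, 0, 0, 0, 0, 0], [29, 0, 0, 0, 0, 0], [31, 0, 0, 0, 0, 0], [33, 0, 0, 0, 0, 0], [34, 0, 0, 0, 0, 0], [34, 0, 0, 0, 0, 0], [34, 0, 0, 0, 0, 0]]])

```text
time: 10.9
position: [0.55, -0.1441, 0.1883]
tool_rot: [0.0, 1.0, -0.0, 0.0]
ft_force: [5.1, -0.9, -3.3]
grip_width: 0.0005
```

```bash
python3 - <<'E'
from h import *
snap('side','side6'); snap('top','top6'); print(robot.get_obs()['position'],robot.get_obs()['ft_force'])
i=[np.load(f'pics/side{k}.npz')['color'][200:245,250:310,::-1] for k in(3,6)]
cv2.imwrite('pics/c8.png',np.vstack([cv2.resize(j,None,fx=8,fy=6.5,interpolation=cv2.INTER_CUBIC) for j in i]))
E
```

```text
[ 0.54996832 -0.14411641  0.1882993 ] [ 5.51109708  0.20112771 -2.6030414 ]
```

View pics/c8.png

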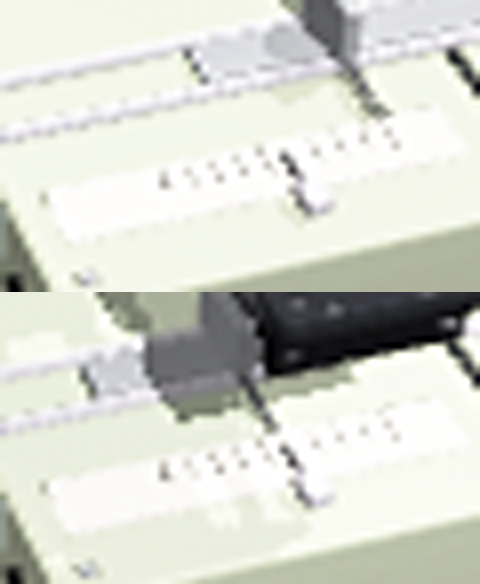

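```bash
python3 - <<'E'
from h import *
c=np.load('pics/side6.npz'); f=lambda x,y,z:atz(c,x/8+250-.4,y/6.5+200-.4,z).round(4)
print('strip edge home/now',f(193,62,.108),f(86,92,.108)-f(193,62,.108))
for z in(.102,.104,.108): print(z,'ptr',f(272,133,z),'home',f(380,115,z),'idx',f(287,154,z))
E
```

```text
strip edge home/now [ 0.5242 -0.1437  0.108 ] [-0.0453 -0.0046  0.    ]
0.102 ptr [ 0.5392 -0.189   0.102 ] home [ 0.5823 -0.1918  0.102 ] idx [ 0.5398 -0.2024  0.102 ]
0.104 ptr [ 0.5384 -0.1905  0.104 ] home [ 0.5815 -0.1933  0.104 ] idx [ 0.5391 -0.2038  0.104 ]
0.108 ptr [ 0.5369 -0.1934  0.108 ] home [ 0.5798 -0.1962  0.108 ] idx [ 0.5376 -0.2067  0.108 ]
```

Call:
carry_out(rows=[[[0, 0, 0, 0, 0, 0], [0, 0, 0, 0, 0, 0], [0, 0, 0, 0, 0, 0], [0, 0, 0, 0, 0, 0], [0, 0, 0, 0, 0, 0], [0, 0, 0, 0, 0, 0], [0, 0, 0, 0, 0, 0], [0, 0, 0, 0, 0, 0], [0, 0, 0, 0, 0, 0], [0, 0, 0, 0, 0, 0], [0, 0, 0, 0, 0, 0], [0, 0, 0, 0, 0, 0], [0, 0, 0, 0, 0, 0], [0, 0, 0, 0, 0, 0], [0, 0, 0, 0, 0, 0], [0, 0, 0, 0, 0, 0], [0, 0, 0, 0, 0, 0], [0, 0, 0, 0, 0, 0], [0, 0, 0, 0, 0, 0], [0, 0, 0, 0, 0, 0]]])

```text
time: 13.0
position: [0.55, -0.1441, 0.1883]
tool_rot: [0.0, 1.0, -0.0, 0.0]
ft_force: [3.9, -1.0, -3.1]
grip_width: 0.0003
```

Call:
carry_out(rows=[[[-2, 0, 0, 0, 0, 0], [-5, 0, 0, 0, 0, 0], [-8, 0, 0, 0, 0, 0], [-11, 0, 0, 0, 0, 0], [-14, 0, 0, 0, 0, 0], [-17, 0, 0, 0, 0, 0], [-20, 0, 0, 0, 0, 0], [-23, 0, 0, 0, 0, 0], [-26, 0, 0, 0, 0, 0], [-29, 0, 0, 0, 0, 0], [-32, 0, 0, 0, 0, 0], [-35, 0, 0, 0, 0, 0], [-38, 0, 0, 0, 0, 0], [-40, 0, 0, 0, 0, 0], [-42, 0, 0, 0, 0, 0], [-44, 0, 0, 0, 0, 0], [-46, 0, 0, 0, 0, 0], [-48, 0, 0, 0, 0, 0], [-51, 0, 0, 0, 0, 0], [-54, 0, 0, 0, 0, 0]]])

```text
time: 15.0
position: [0.6036, -0.1436, 0.188]
tool_rot: [0.0, 1.0, 0.0, -0.001]
ft_force: [-0.1, 0.1, 0.3]
grip_width: 0.0006
```

Call:
carry_out(rows=[[[-4, 0, 0, 0, 0, 0], [-8, 0, 0, 0, 0, 0], [-12, 0, 0, 0, 0, 0], [-12, 0, -10, 0, 0, 0], [-12, 0, -30, 0, 0, 0], [-12, 0, -60, 0, 0, 0], [-12, 0, -90, 0, 0, 0], [-12, 40, -100, 0, 0, 0], [-12, 85, -100, 0, 0, 0], [-12, 130, -100, 0, 0, 0], [-12, 175, -100, 0, 0, 0], [-12, 215, -100, 0, 0, 0], [-12, 245, -100, 0, 0, 0], [-12, 260, -100, 0, 0, 0], [-12, 260, -100, 0, 0, 0]]])

```text
time: 16.5
position: [0.6157, 0.1177, 0.2888]
tool_rot: [-0.001, 1.0, -0.0, 0.0]
ft_force: [0.4, -0.5, -0.4]
grip_width: 0.0003
```

```bash
python3 - <<'E'
from h import *
c=snap('side','side7'); cv2.imwrite('pics/c9.png',cv2.resize(c['color'][80:350,180:400,::-1],None,fx=2.2,fy=2.2,interpolation=2)); print(robot.get_obs()['position'],robot.get_obs()['ft_force'])
a=np.load('pics/side3.npz')['color'][200:245,260:325].astype(int); print('slide/scale area diff vs home:',abs(a-c['color'][200:245,260:325]).max(2).mean(), (abs(a-c['color'][200:245,260:325]).max(2)>40).sum())
E
```

```text
[0.61594205 0.11614897 0.28862499] [ 0.28899137  0.17803008 -0.02568917]
slide/scale area diff vs home: 6.716581196581196 0
```

View pics/c9.png

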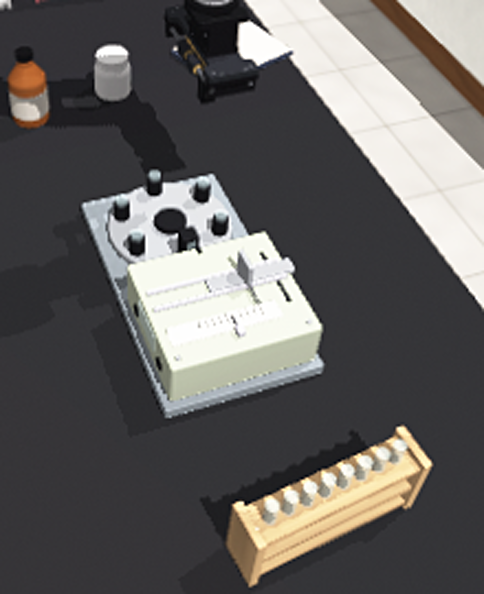

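The slide is home, the tall cell is at the port, the bystanders have not moved and the arm is clear. I'm handing it in.

```bash
python3 -c "
from rig import robot
print(robot.hand_in())"
```

```text
the job is handed in; nothing more can be done
None
```

The job is done and handed in at about 16.5 s of the 58 s allowed; the hand-in gives no verdict.

- **Wheel:** I turned it two clicks clockwise with closed fingers. The pictures show the tall cell standing at the port, but I judged this by eye and did not measure it to the 6 mm limit.
- **Slide:** I hooked the tab from behind and pulled it out about 44 mm. The pointer was then level with the index to about 1 mm in the side view. I held it there for more than 2 s and eased it back at about 30 mm/s or slower.
- **Last checks:** The slide area in the side view showed no change from its home picture, and the wrist force was about zero with the arm clear. The bottle, jar and rack look undisturbed in the last picture.

The top camera was blocked by the arm while I pulled the slide, so the level check rests on the side view only. The top and side cameras put the pull needed at 43.8 mm and 42.5 mm, and the pull itself measured 43 to 45 mm, all well inside the 5 mm limit. I viewed 11 pictures, one over the budget of 10.

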